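# Clip the lifting hook onto the plywood sheet's blue lug

### The job

The new plywood tabletop is ready to be lifted off the deck table: push the yellow lifting hook, mouth down, onto the steel pin of the blue lug until its orange latch snaps shut under the pin, and leave it there fully home, upright and let go. The white lug is not the one to use, and the jar of screws must stay standing where it is.

Things in the scene. Friction and masses are not known exactly. Their poses are not given: they have to be found in the camera images.
- hook_grip (a point): Centre of the black grip (46 in x, 30 in y, 62 mm high) of the loose 400 g yellow hook, standing mouth down on the sheet; grip it from above across y. Its feet are 118 mm below this point, the mouth's roof 48 mm below. Two legs 13 mm thick, 28 mm wide in y, 38 mm apart along x, form the mouth, open below; the pin lies along y in it. z up. Half-turned on the pin is as good.
- hook_latch (a joint): Orange sprung latch, 34 mm long, across the mouth 16 mm above the feet, hinged at the -x leg. 0 rad: shut (level); it gives only upwards into the mouth, to 1.45 rad, and springs back by itself. Pushing the pin past it takes about 5 to 15 N, more than the hook's weight, so the hook must be pushed down.
- blue_lug_pin (a point): Middle of the steel pin of the fixed blue lug: level, along y, 14 mm thick, 56 mm between two blue cheeks 60 mm wide in x (tops 16 mm above this point); z up. The lug's base plate (110 x 100 mm) has its top 58 mm below; the hook goes between the cheeks and is home with its feet on that plate, grip centre 60 mm above this point. Sheet's top 64 mm below. A same lug with white cheeks stands by.
- jar: Amber glass jar of screws with a steel cap, loose, standing on the sheet, 64 mm in diameter, 85 mm high; origin at the centre of its underside. Bystander.

How it is judged:
By the outcome, as a careful person would: the job done as asked, in the order asked, and still so for the second after the job is handed in, with the robot touching nothing.
It also fails if it takes over 38 s, if anything falls off the work surface, if the arm or the gripper's body presses on something with over 40 N, if the wrist force passes 120 N, or if a joint passes its speed limit or range.

### The arm

A 6-joint arm with a two-finger parallel gripper is mounted at the origin on the work surface. World frame = base frame: x ahead of the robot, y to its left, z up, the work surface at z = 0. Lengths are in m, angles in rad, forces in N, time in s.
With the tool pointing down it reaches from about 0.35 to 0.975 m from the base axis. Payload 7.1 kg.
Tool frame: the origin (TCP) lies between the finger pads; the fingertips stand tcp_to_tips ahead of it and the grasp point (between the pads) is the TCP (tcp_to_tips is the distance from the TCP to the fingertips, in m); z points along the fingers, y is the line along which they close (so a half turn about z gives the same grasp; the last joint's range is limited). The gripper opens to 88 mm and grips with 3 to 60 N. Pads are 20 mm wide; open, the fingers measure 115 mm over their backs; the gripper's body (75 mm by 178 mm) begins 61 mm behind the grasp point.
Start: joints at [-1.278, 0.423, 1.63, -0, 1.089, -0.019], TCP at [0.192, -0.595, 0.242] pointing down, gripper open.
Joint ranges: [-3, 3], [-0.9, 2.11], [0.09, 2.58], [-1.31, 4.45], [0.11, 2.69], [-2.54, 2.54]. Speed limits (rad/s): [2.39, 2.39, 3.01, 3.14, 3.14, 3.14].

### API

Orientations are given as a unit quaternion [w, x, y, z].
In Python, from station import * gives the robot as it stands.
- The arm moves only by the tool step_arm, never from a script. Its argument "steps" is a list of rows, each a list of 7 numbers: the shift along the tool's x, y, z each as a share of 0.5 m, from -1 to 1, then the turn, a rotation vector about the tool's x, y, z each as a share of pi rad, from -1 to 1, then the closure, from -1 (fully open) to 1 (shut). In form: [[dx, dy, dz, ax, ay, az, gripper], ...]. A call has exactly 10 rows; each row shifts and turns the commanded pose from where the row before left it, along the tool's axes as they then stand; what a row does not reach is not made up. A row lasts 1/12 s, in which the tool goes at most 41.7 mm and 7.16 degrees, less where a joint would pass 70% of its speed; a pose out of reach is approached as far as the arm can. A call with a number of a shift or a turn outside -1 to 1 is refused whole. A call with a gripper value outside its range is refused whole. The fingers move at their own pace and stop on an object; "grip_force" is the grip in N (left out, the last holds). Time passes only in rows, so rows that do not move let the fingers close, or fill a call up. It gives the time, the measured TCP pose, the force, the opening and the grip force at its end, in the units of the state.
- read_state(): the state, without advancing time (a new reading comes with each control period).
- grab_frame(name): name is "scene" or "side" or "wrist"; returns (picture, depth): 400x640x3 uint8, blue, green, red; 400x640 float32, m along the optical axis (not along the pixel's ray), 0 where there is no reading.
- get_calibration(name): a dict with "camera_matrix" (3x3 intrinsics, pixels), "dist" ([k1, k2, p1, p2, k3] as OpenCV has them; the pictures are not rectified), "world_from_camera" (4x4, takes a point from camera to world coordinates). Camera axes: x right, y up, looking along -z (the intrinsics and any distortion apply to the point x, -y, -z); pixel columns grow to the right and rows downward; lengths in m; the calibration is good to about 2 mm. A picture is of the moment at which its call begins: read the wrist's pose just before it. get_calibration takes no time and is no camera call; for the wrist camera it gives the pose at the moment of the call.
- close_job(): hands the job in; it is judged then, once.
The state is a dict: "t": time; "q": joint angles; "joint_velocities": joint speeds; "joint_efforts": joint torques, N m; "eef_pos": TCP position; "ee_rot": TCP orientation; "ft_force": force on the tool from outside, world axes, zero at the start; "wrist_torque": the same for the moment, N m; "grip_width": finger opening in m; "grip_force": force on a finger pad.
Only numpy, scipy, OpenCV 4.12 (cv2) and the standard library are available. Lean on these libraries where they do the work, as an engineer would, in place of code of your own. Each camera call takes 0.05 s, during which the arm holds its last target. There are 200 camera calls.

## Working session

There is one attempt and no reset: what is moved stays moved. The work goes in short steps, Python scripts to look and compute and a tool call to move; the robot and the scene stay as the last step left them, time stands still between calls to the robot, and variables do not carry over. Pictures are saved under pics/ and viewed, at most 10 in all, crops included, and the job is handed in when it is done.

Besides the shell and the picture viewer there is one more tool, called after "Call:" as name([rows], argument=value, ...), one row to a line, values as JSON. step_arm: Moves the arm, as the interface text tells. Its arguments: {"type":"object","properties":{"steps":{"type":"array"},"grip_force":{"type":"number"}},"required":["steps"]}

```bash
mkdir -p pics
cat > h.py <<'E'
from station import *
import numpy as np, cv2
def cloud(name):
    im,d=grab_frame(name); c=get_calibration(name)
    K=np.array(c["camera_matrix"],float);D=np.array(c["dist"],float);T=np.array(c["world_from_camera"])
    h,w=d.shape; u,v=np.meshgrid(np.arange(w),np.arange(h))
    p=cv2.undistortPoints(np.stack([u,v],-1).reshape(-1,1,2).astype(np.float64),K,D).reshape(h,w,2)
    P=np.stack([p[...,0]*d,-p[...,1]*d,-d],-1)@T[:3,:3].T+T[:3,3]
    P[d==0]=np.nan
    return im,d,P
E
python3 - <<'E'
from h import *
s=read_state();print({k:np.round(v,3) for k,v in s.items()})
for n in("scene","side"):
    im,d,P=cloud(n);cv2.imwrite(f"pics/{n}0.png",im);np.savez(f"{n}0.npz",im=im,P=P)
    hsv=cv2.cvtColor(im,cv2.COLOR_BGR2HSV)
    for nm,lo,hi in(("yellow",(22,120,100),(34,255,255)),("blue",(100,120,60),(125,255,255)),("orange",(5,150,120),(20,255,255))):
        m=cv2.inRange(hsv,lo,hi);k,l,st,ce=cv2.connectedComponentsWithStats(m)
        for i in range(1,k):
            if st[i,4]>40:
                q=P[l==i];q=q[~np.isnan(q[:,0])]
                print(n,nm,st[i],np.round(np.percentile(q,[3,50,97],axis=0),3).tolist() if len(q) else None)
E
```

```text
{'t': np.float64(0.0), 'q': array([-1.278,  0.424,  1.631, -0.   ,  1.089, -0.019]), 'joint_velocities': array([ 0.001, -0.   ,  0.001, -0.001, -0.   ,  0.001]), 'joint_efforts': array([-3.0000e-03, -5.4464e+01, -2.7367e+01,  6.4000e-02,  2.3000e-02,
       -0.0000e+00]), 'eef_pos': array([ 0.192, -0.594,  0.241]), 'ee_rot': array([-0.001,  0.988,  0.155, -0.   ]), 'ft_force': array([-0.018, -0.545,  1.344]), 'wrist_torque': array([ 0.022, -0.014, -0.013]), 'grip_force': np.float64(0.0), 'grip_width': np.float64(0.088)}
scene yellow [280 183  23  49 623] [[0.48, -0.056, 0.023], [0.535, -0.046, 0.07], [0.538, -0.031, 0.106]]
scene blue [417 150  18  35 307] [[0.494, 0.284, 0.031], [0.523, 0.286, 0.055], [0.542, 0.288, 0.096]]
scene blue [395 156  18  36 325] [[0.489, 0.224, 0.027], [0.52, 0.225, 0.054], [0.543, 0.228, 0.097]]
scene orange [351 252  17  14 107] [[0.695, -0.008, 0.069], [0.702, 0.009, 0.076], [0.706, 0.025, 0.082]]
side yellow [357 170   9   8  61] [[0.721, 0.145, 0.017], [0.728, 0.157, 0.025], [0.74, 0.178, 0.027]]
side yellow [275 218  40  51 805] [[0.471, -0.059, 0.023], [0.496, -0.054, 0.083], [0.531, -0.031, 0.106]]
side blue [242 137  32  45 795] [[0.484, 0.221, 0.028], [0.504, 0.224, 0.061], [0.536, 0.288, 0.097]]
side orange [288 249  19  10 143] [[0.49, -0.052, 0.021], [0.505, -0.043, 0.036], [0.519, -0.023, 0.038]]
```

View pics/scene0.png

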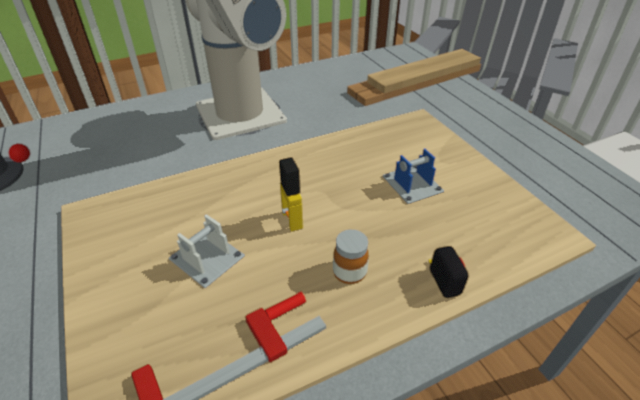

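View pics/side0.png

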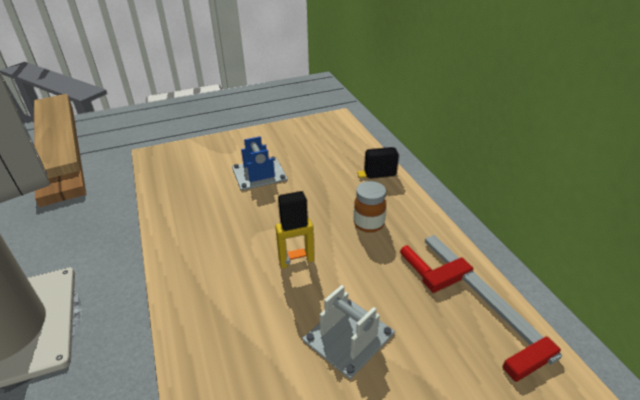

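The scene view has the hook at (293,190), the blue lug at (418,172), the jar at (351,256) and the white lug at (205,250). The side view has the hook's open face at (295,230), the orange latch at (297,254) and the blue lug at (258,160). Next I'll measure exact poses and yaws.

Run:
```python
from h import *
C={}
for n in("scene","side"):
    z=np.load(n+"0.npz");C[n]=(z["im"],z["P"])
A=np.concatenate([P.reshape(-1,3) for _,P in C.values()]);I=np.concatenate([i.reshape(-1,3) for i,_ in C.values()])
S=np.repeat([0,1],len(A)//2)
H=cv2.cvtColor(I[None],cv2.COLOR_BGR2HSV)[0].astype(int)
def box(x0,x1,y0,y1,z0,z1): return (A[:,0]>x0)&(A[:,0]<x1)&(A[:,1]>y0)&(A[:,1]<y1)&(A[:,2]>z0)&(A[:,2]<z1)
def rect(q): return [np.round(x,4).tolist() if not np.isscalar(x) else round(x,2) for x in cv2.minAreaRect((q[:,:2]).astype(np.float32))]
for s in(0,1):
    m=box(.55,.65,0,.2,-.05,.05)&(S==s);print("sheet z",np.median(A[m,2]))
    for nm,b in(("hook",box(.44,.58,-.1,.02,.025,.2)),("grip",box(.44,.58,-.1,.02,.095,.2)&(H[:,2]<70)),("gripTop",box(.44,.58,-.1,.02,.137,.2)),("cheeks",box(.46,.58,.19,.32,.04,.2)&(H[:,0]>100)&(H[:,0]<125)&(H[:,1]>110)),("jar",box(.64,.76,-.05,.07,.04,.2))):
        q=A[b&(S==s)];print(s,nm,len(q),np.round(np.percentile(q,[2,50,98],axis=0),4).tolist(),rect(q))
    # blue faces: plane normals by line fits
    b=box(.46,.58,.19,.32,.04,.2)&(H[:,0]>100)&(H[:,0]<125)&(H[:,1]>110)&(S==s)
    for y0,y1 in((.19,.255),(.255,.32)):
        q=A[b&(A[:,1]>y0)&(A[:,1]<y1)]
        if len(q)>30: v=cv2.fitLine(q[:,:2].astype(np.float32),cv2.DIST_HUBER,0,.001,.001).ravel();print(" cheek",len(q),np.degrees(np.arctan2(v[1],v[0])),v[2:],q[:,2].max())
    b=box(.44,.58,-.1,.02,.03,.2)&(S==s)&(A[:,2]<.135);q=A[b]
    np.save(f"hk{s}.npy",q)
    # ransac dominant vertical planes
    rng=np.random.default_rng(0)
    for _ in range(2):
        best=None
        for _ in range(400):
            a,c=q[rng.choice(len(q),2,False),:2];d=c-a;L=np.hypot(*d)
            if L<.01: continue
            nn=np.array([-d[1],d[0]])/L;ins=abs((q[:,:2]-a)@nn)<.0015
            if best is None or ins.sum()>best.sum():best=ins
        v=cv2.fitLine(q[best][:,:2].astype(np.float32),cv2.DIST_HUBER,0,.001,.001).ravel()
        t=(q[best][:,:2]-v[2:])@v[:2]
        print(" hookface",best.sum(),np.degrees(np.arctan2(v[1],v[0])),[np.round(v[2:]+v[:2]*x,4).tolist() for x in np.percentile(t,[2,98])]);q=q[~best]
```

```text
sheet z 0.017176206811954642
0 hook 1319 [[0.4815, -0.0562, 0.0306], [0.5265, -0.0462, 0.1111], [0.5377, -0.0286, 0.1675]] [[0.5056, -0.0408], [0.0302, 0.0659], 86.15]
0 grip 586 [[0.4904, -0.0563, 0.1123], [0.5244, -0.046, 0.1519], [0.5287, -0.0311, 0.1682]] [[0.508, -0.0429], [0.0264, 0.0429], 86.15]
0 gripTop 455 [[0.4856, -0.0561, 0.1382], [0.5199, -0.0441, 0.163], [0.5286, -0.0278, 0.1682]] [[0.506, -0.0408], [0.0297, 0.0467], 86.01]
0 cheeks 495 [[0.4902, 0.2238, 0.0414], [0.5229, 0.2286, 0.0621], [0.5429, 0.2876, 0.0974]] [[0.5157, 0.2567], [0.0666, 0.0573], 89.2]
0 jar 1457 [[0.653, -0.0267, 0.0423], [0.6906, -0.004, 0.0905], [0.7071, 0.0281, 0.1037]] [[0.6782, 0.0027], [0.061, 0.0602], 8.82]
 cheek 252 -0.7118948 [0.5159972 0.2254009] 0.09869837755229671
 cheek 243 -0.6279881 [0.5296662  0.28573743] 0.09957812563899537
 hookface 311 85.48478 [[0.5348, -0.0557], [0.5368, -0.0303]]
 hookface 187 -4.4987893 [[0.4752, -0.0517], [0.5328, -0.0563]]
sheet z 0.017458276229504133
1 hook 2045 [[0.4708, -0.0587, 0.0308], [0.4996, -0.0543, 0.1091], [0.5315, -0.0312, 0.1684]] [[0.5026, -0.0429], [0.032, 0.0642], 84.94]
1 grip 932 [[0.4797, -0.0587, 0.1124], [0.4993, -0.0553, 0.1498], [0.5211, -0.034, 0.1687]] [[0.501, -0.0448], [0.0289, 0.0433], 86.56]
1 gripTop 679 [[0.4798, -0.0587, 0.1377], [0.5001, -0.0543, 0.1618], [0.5234, -0.0307, 0.1689]] [[0.5026, -0.043], [0.0318, 0.0462], 83.45]
1 cheeks 660 [[0.4831, 0.2205, 0.0409], [0.5036, 0.2246, 0.066], [0.5364, 0.2879, 0.0975]] [[0.5095, 0.2547], [0.0586, 0.0717], 0.72]
1 jar 1231 [[0.6417, -0.0293, 0.0419], [0.6647, -0.0156, 0.0818], [0.6972, 0.0241, 0.1039]] [[0.6709, -0.0014], [0.0598, 0.0611], 9.63]
 cheek 419 -0.8643706 [0.50879055 0.2233045 ] 0.09898986124553022
 cheek 241 -0.452131 [0.50519013 0.2852613 ] 0.10011699654025286
 hookface 709 -4.043008 [[0.4712, -0.0533], [0.5322, -0.0576]]
 hookface 144 -4.5870166 [[0.4702, -0.0506], [0.5333, -0.0557]]
```

Call:
step_arm([
  [0,0,0,0,0,0.0123,-1],
  [0,0,0,0,0,0.0123,-1],
  [0,0,0,0,0,0.0123,-1],
  [0,0,0,0,0,0.0123,-1],
  [0,0,0,0,0,0.0123,-1],
  [0,0,0,0,0,0.0123,-1],
  [0,0,0,0,0,0.0123,-1],
  [0,0,0,0,0,0.0123,-1],
  [0,0,0,0,0,0.0123,-1],
  [0,0,0,0,0,0.0123,-1],
])

```text
t: 0.93
eef_pos: [0.1917, -0.5945, 0.2412]
ee_rot: [-0.0, 0.999, -0.038, -0.0]
ft_force: [0.2, -0.1, -0.0]
grip_width: 0.0881
grip_force: 0.0
```

```bash
cat >> h.py <<'E'
from scipy.spatial.transform import Rotation as R
def go(target,yaw):
    "total tool-frame shift (shares) and rotvec (shares) to tool-down pose with tool x at yaw deg"
    s=read_state();q=s["ee_rot"];r=R.from_quat([q[1],q[2],q[3],q[0]])
    w=R.from_euler("z",yaw,degrees=True)*R.from_euler("x",180,degrees=True)
    print("t",round(float(s["t"]),2),"pos",np.round(s["eef_pos"],4),"F",np.round(s["ft_force"],1),"w",round(float(s["grip_width"]),4),"gf",round(float(s["grip_force"]),1),"q",np.round(s["q"],2))
    print("shift",np.round(r.inv().apply(np.array(target)-s["eef_pos"])/.5,4),"turn",np.round((r.inv()*w).as_rotvec()/np.pi,4))
E
python3 -c "
from h import *
go([.504,-.042,.25],-4.4)
try: print(tcp_to_tips)
except Exception as e: print(e)"
```

```text
t 0.93 pos [ 0.1917 -0.5945  0.2412] F [ 0.2 -0.1 -0. ] w 0.0881 gf 0.0 q [-1.28  0.42  1.63 -0.    1.09  0.37]
shift [ 0.5384 -1.1496 -0.0168] turn [-0.0003  0.0001  0.0001]
0.019
```

Call:
step_arm([
  [0.015,-0.032,-0.0017,0,0,0,-1],
  [0.028,-0.06,-0.0017,0,0,0,-1],
  [0.028,-0.06,-0.0017,0,0,0,-1],
  [0.028,-0.06,-0.0017,0,0,0,-1],
  [0.028,-0.06,-0.0017,0,0,0,-1],
  [0.028,-0.06,-0.0017,0,0,0,-1],
  [0.028,-0.06,-0.0017,0,0,0,-1],
  [0.028,-0.06,-0.0017,0,0,0,-1],
  [0.028,-0.06,-0.0017,0,0,0,-1],
  [0.028,-0.06,-0.0017,0,0,0,-1],
])

```text
t: 1.77
eef_pos: [0.3465, -0.318, 0.2501]
ee_rot: [-0.0, 0.999, -0.037, -0.0]
ft_force: [0.2, -0.7, 0.2]
grip_width: 0.0879
grip_force: 0.0
```

Call:
step_arm([
  [0.028,-0.06,0,0,0,0,-1],
  [0.028,-0.06,0,0,0,0,-1],
  [0.028,-0.06,0,0,0,0,-1],
  [0.028,-0.06,0,0,0,0,-1],
  [0.028,-0.06,0,0,0,0,-1],
  [0.028,-0.06,0,0,0,0,-1],
  [0.028,-0.06,0,0,0,0,-1],
  [0.028,-0.06,0,0,0,0,-1],
  [0.028,-0.06,0,0,0,0,-1],
  [0.02,-0.04,0,0,0,0,-1],
])

```text
t: 2.6
eef_pos: [0.5042, -0.0381, 0.2501]
ee_rot: [-0.0, 0.999, -0.037, 0.0]
ft_force: [0.3, 0.7, 0.5]
grip_width: 0.0876
grip_force: 0.0
```

Run:
```python
from h import *
im,d,P=cloud("wrist");cv2.imwrite("pics/w1.png",im)
for z0,z1 in((.155,.2),):
    b=(P[...,2]>z0)&(P[...,2]<z1)&(abs(P[...,0]-.504)<.06)&(abs(P[...,1]+.042)<.06)
    q=P[b];print(len(q),np.round(np.median(q,0),4),cv2.minAreaRect(q[:,:2].astype(np.float32)) if len(q)>5 else 0)
go([.504,-.042,.136],-4.4)
```

```text
2093 [ 0.5069 -0.0381  0.1679] ((0.5049665570259094, -0.03808767721056938), (0.029819441959261894, 0.0443895123898983), 85.64330291748047)
t 2.65 pos [ 0.5059 -0.0364  0.2502] F [1.7 1.4 0.3] w 0.0879 gf 0.0 q [-0.1   0.24  1.88  0.    1.02  1.55]
shift [-0.0034  0.0119  0.2284] turn [-0.0005 -0.0005  0.0014]
```

View pics/w1.png

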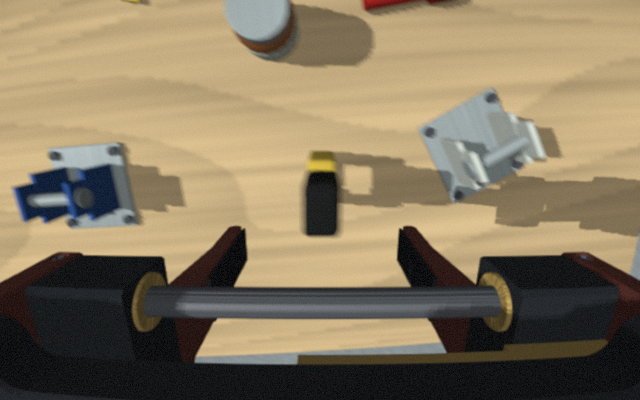

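Call:
step_arm([
  [0,0,0,0,0,0,-1],
  [0,0,0,0,0,0,-1],
  [0,0,0.025,0,0,0,-1],
  [0,0,0.025,0,0,0,-1],
  [0,0,0.02,0,0,0,-1],
  [0,0,0,0,0,0,-1],
  [0,0,0,0,0,0,-1],
  [0,0,0,0,0,0,-1],
  [0,0,0,0,0,0,-1],
  [0,0,0,0,0,0,-1],
])

```text
t: 3.48
eef_pos: [0.5038, -0.0407, 0.2158]
ee_rot: [0.0, 0.999, -0.037, 0.001]
ft_force: [0.4, -0.0, -0.7]
grip_width: 0.0878
grip_force: 0.0
```

Run:
```python
from h import *
go([.504,-.041,.136],-4.4)
im,d,P=cloud("wrist")
for c,z0,z1,nm in(((.504,-.042),.155,.2,"grip"),((.5125,.2555),.09,.12,"cheektops")):
    b=(P[...,2]>z0)&(P[...,2]<z1)&(abs(P[...,0]-c[0])<.06)&(abs(P[...,1]-c[1])<.06)
    q=P[b];print(nm,len(q),np.round(np.median(q,0),4),cv2.minAreaRect(q[:,:2].astype(np.float32)) if len(q)>5 else 0)
```

```text
t 3.48 pos [ 0.5038 -0.0407  0.2158] F [ 0.4 -0.  -0.7] w 0.0878 gf 0.0 q [-0.1   0.28  1.91 -0.    0.94  1.54]
shift [0.0003 0.0005 0.1596] turn [ 0.     -0.0004  0.0006]
grip 2953 [ 0.5055 -0.04    0.1677] ((0.5028462409973145, -0.04042501747608185), (0.10511769354343414, 0.045025426894426346), 86.140380859375)
cheektops 617 [0.5092 0.2255 0.0951] ((0.5102717280387878, 0.25432857871055603), (0.06835316866636276, 0.03996817022562027), 88.89701080322266)
```

Call:
step_arm([
  [0,0,0.02,0,0,0,-1],
  [0,0,0.025,0,0,0,-1],
  [0,0,0.025,0,0,0,-1],
  [0,0,0.025,0,0,0,-1],
  [0,0,0.025,0,0,0,-1],
  [0,0,0.02,0,0,0,-1],
  [0,0,0.015,0,0,0,-1],
  [0,0,0.005,0,0,0,-1],
  [0,0,0,0,0,0,-1],
  [0,0,0,0,0,0,-1],
])

```text
t: 4.37
eef_pos: [0.5036, -0.0405, 0.1353]
ee_rot: [-0.0, 0.999, -0.037, 0.0]
ft_force: [0.2, 0.1, 0.3]
grip_width: 0.0879
grip_force: 0.0
```

Call:
step_arm([
  [0,0,0,0,0,0,1],
  [0,0,0,0,0,0,1],
  [0,0,0,0,0,0,1],
  [0,0,0,0,0,0,1],
  [0,0,0,0,0,0,1],
  [0,0,0,0,0,0,1],
  [0,0,0,0,0,0,1],
  [0,0,0,0,0,0,1],
  [0,0,0,0,0,0,1],
  [0,0,0,0,0,0,1],
], grip_force=45)

```text
t: 5.2
eef_pos: [0.5035, -0.0406, 0.1352]
ee_rot: [0.0, 0.999, -0.037, -0.0]
ft_force: [-0.3, 0.7, 0.2]
grip_width: 0.0296
grip_force: 45.0
```

Call:
step_arm([
  [0,0,-0.01,0,0,0,1],
  [0,0,-0.02,0,0,0,1],
  [0,0,-0.035,0,0,0,1],
  [0,0,-0.035,0,0,0,1],
  [0,0,-0.035,0,0,0,1],
  [0,0,-0.035,0,0,0,1],
  [0,0,-0.02,0,0,0,1],
  [0,0,-0.01,0,0,0,1],
  [0,0,0,0,0,0,1],
  [0,0,0,0,0,0,1],
])

```text
t: 6.03
eef_pos: [0.503, -0.0405, 0.2348]
ee_rot: [-0.0, 0.999, -0.037, -0.0]
ft_force: [0.5, -0.1, -4.1]
grip_width: 0.0304
grip_force: 45.0
```

Run:
```python
from h import *
go([.5125,.2555,.236],-0.7)
im,d,P=cloud("side");cv2.imwrite("pics/s2.png",im[120:320,180:440].repeat(3,0).repeat(3,1)[:600,:780])
```

```text
t 6.03 pos [ 0.503  -0.0405  0.2348] F [ 0.5 -0.1 -4.1] w 0.0304 gf 45.0 q [-0.1   0.26  1.9   0.    0.99  1.54]
shift [-0.0252 -0.5917 -0.0024] turn [-0.      0.0002 -0.0198]
```

View pics/s2.png

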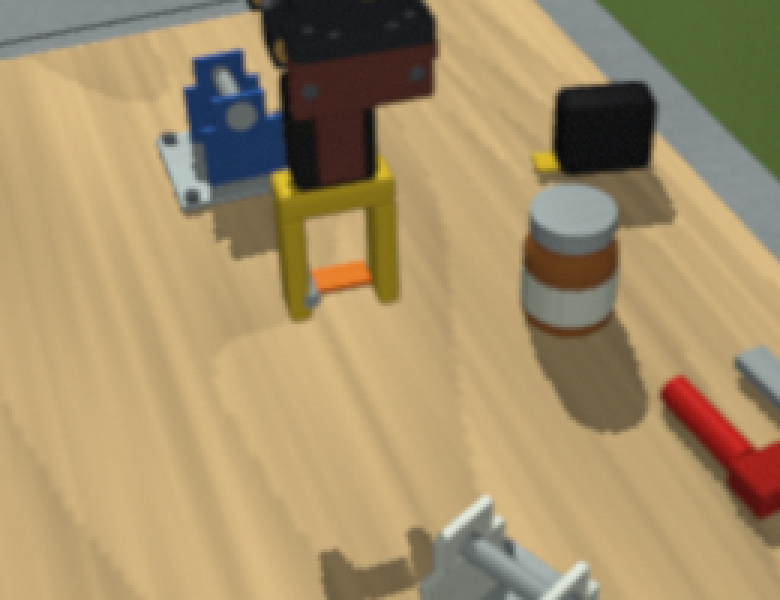

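The crop shows the hook hanging upright in the fingers, legs at x 290 to 395, with its orange latch shut. The jar stands clear. Next I'll carry the hook over the blue lug.

Call:
step_arm([
  [0,0,-0.01,0,0,-0.0099,1],
  [0,0,-0.01,0,0,-0.0099,1],
  [0.001,-0.02,0,0,0,0,1],
  [0.001,-0.04,0,0,0,0,1],
  [0.001,-0.05,0,0,0,0,1],
  [0.001,-0.05,0,0,0,0,1],
  [0.001,-0.05,0,0,0,0,1],
  [0.001,-0.05,0,0,0,0,1],
  [0.001,-0.05,0,0,0,0,1],
  [0.001,-0.05,0,0,0,0,1],
])

```text
t: 6.92
eef_pos: [0.5088, 0.1412, 0.244]
ee_rot: [0.0, 1.0, -0.007, -0.001]
ft_force: [0.7, -0.4, -4.1]
grip_width: 0.0302
grip_force: 45.0
```

Call:
step_arm([
  [0.001,-0.05,0,0,0,0,1],
  [0.001,-0.05,0,0,0,0,1],
  [0.001,-0.05,0,0,0,0,1],
  [0.001,-0.042,0,0,0,0,1],
  [0,-0.025,0,0,0,0,1],
  [0,-0.015,0,0,0,0,1],
  [0,0,0,0,0,0,1],
  [0,0,0,0,0,0,1],
  [0,0,0,0,0,0,1],
  [0,0,0,0,0,0,1],
])

```text
t: 7.75
eef_pos: [0.5131, 0.2543, 0.2451]
ee_rot: [0.0, 1.0, -0.007, -0.0]
ft_force: [0.3, -0.0, -4.5]
grip_width: 0.0299
grip_force: 45.0
```

```bash
python3 - <<'E'
from h import *
go([.5125,.2555,.2],-0.7)
for n in("scene","side"):
    im,d,P=cloud(n);cv2.imwrite(f"pics/{n}3.png",im)
    Hs=cv2.cvtColor(im,cv2.COLOR_BGR2HSV)
    for nm,lo,hi,zz in(("yellow",(22,120,60),(34,255,255),(.11,.25)),("blue",(100,110,50),(125,255,255),(.03,.11))):
        m=cv2.inRange(Hs,lo,hi)>0
        q=P[m&(abs(P[...,0]-.51)<.08)&(abs(P[...,1]-.256)<.08)&(P[...,2]>zz[0])&(P[...,2]<zz[1])]
        print(n,nm,len(q),np.round(np.percentile(q,[1,50,99],axis=0),4).tolist(),cv2.minAreaRect(q[:,:2].astype(np.float32)))
E
python3 - <<'E'
import cv2,numpy as np
a=cv2.imread("pics/scene3.png")[90:240,330:480];b=cv2.imread("pics/side3.png")[60:210,180:330]
cv2.imwrite("pics/c3.png",cv2.resize(np.hstack([a,b]),(800,400),interpolation=cv2.INTER_CUBIC))
E
```

```text
t 7.75 pos [0.5131 0.2543 0.2451] F [ 0.3 -0.  -4.5] w 0.0299 gf 45.0 q [ 0.44  0.34  1.74 -0.    1.05  2.02]
shift [-0.0012 -0.0024  0.0902] turn [ 0.0001  0.0001 -0.0005]
scene yellow 868 [[0.4863, 0.2383, 0.1308], [0.5399, 0.2456, 0.18], [0.5471, 0.266, 0.2186]] ((0.5163660049438477, 0.25234106183052063), (0.029431479051709175, 0.06326162070035934), 89.09427642822266)
scene blue 605 [[0.4881, 0.2234, 0.0304], [0.5227, 0.2276, 0.0558], [0.5436, 0.2879, 0.0982]] ((0.5150730609893799, 0.25641775131225586), (0.06664298474788666, 0.05878085270524025), 89.47688293457031)
side yellow 661 [[0.4802, 0.2357, 0.1316], [0.5099, 0.2402, 0.1914], [0.5417, 0.2596, 0.2202]] ((0.5116897821426392, 0.24939870834350586), (0.028966747224330902, 0.06310556828975677), 88.05763244628906)
side blue 765 [[0.4815, 0.2198, 0.031], [0.5033, 0.2242, 0.0626], [0.5376, 0.2887, 0.0981]] ((0.5117958188056946, 0.25434958934783936), (0.0712343379855156, 0.05964551120996475), 87.5977783203125)
```

View pics/c3.png

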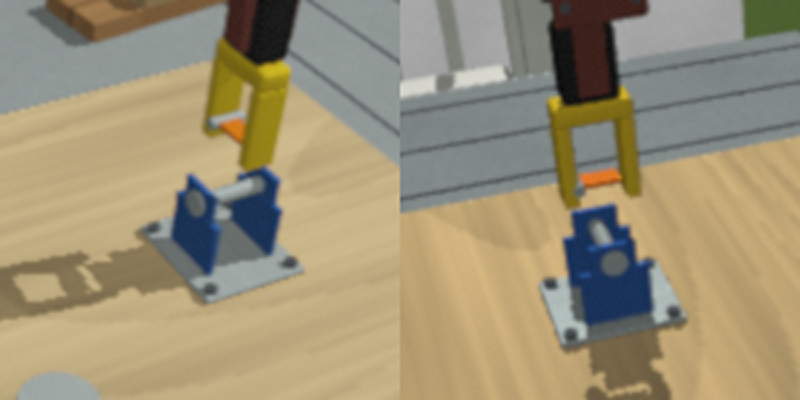

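The left crop (scene) and right crop (side) both show the hook directly above the lug, mouth along the pin with the latch shut. It sits about 4 mm off towards -y. I'll correct that and then descend.

Call:
step_arm([
  [-0.001,-0.008,0,0,0,0,1],
  [0,0,0.01,0,0,0,1],
  [0,0,0.016,0,0,0,1],
  [0,0,0.016,0,0,0,1],
  [0,0,0.016,0,0,0,1],
  [0,0,0.016,0,0,0,1],
  [0,0,0.016,0,0,0,1],
  [0,0,0,0,0,0,1],
  [0,0,0,0,0,0,1],
  [0,0,0,0,0,0,1],
], grip_force=58)

```text
t: 8.68
eef_pos: [0.5129, 0.2595, 0.2002]
ee_rot: [-0.0, 1.0, -0.006, 0.0]
ft_force: [-0.4, -0.2, -4.1]
grip_width: 0.0299
grip_force: 58.0
```

Run:
```python
from h import *
go([.5125,.2585,.141],-0.7)
for n in("scene","side"):
    im,d,P=cloud(n);cv2.imwrite(f"pics/{n}4.png",im)
import cv2
a=cv2.imread("pics/scene4.png")[90:240,330:480];b=cv2.imread("pics/side4.png")[60:210,180:330]
cv2.imwrite("pics/c4.png",cv2.resize(np.hstack([a,b]),(800,400),interpolation=cv2.INTER_CUBIC))
```

```text
t 8.68 pos [0.5129 0.2595 0.2002] F [-0.4 -0.2 -4.1] w 0.0299 gf 58.0 q [0.45 0.4  1.78 0.   0.96 2.03]
shift [-0.0007  0.002   0.1185] turn [-0.     -0.0001 -0.0001]
```

View pics/c4.png

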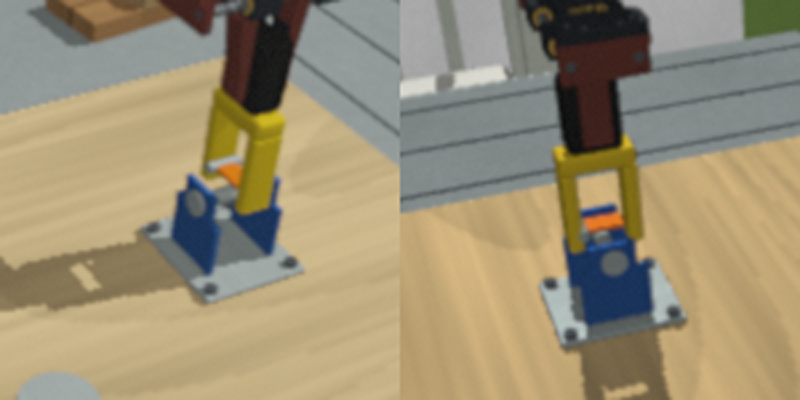

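Both crops show the feet between the cheeks, the pin inside the mouth and the latch just above it. I'll push down.

Call:
step_arm([
  [0,0,0.01,0,0,0,1],
  [0,0,0.01,0,0,0,1],
  [0,0,0.01,0,0,0,1],
  [0,0,0.01,0,0,0,1],
  [0,0,0.01,0,0,0,1],
  [0,0,0.01,0,0,0,1],
  [0,0,0.01,0,0,0,1],
  [0,0,0.01,0,0,0,1],
  [0,0,0.01,0,0,0,1],
  [0,0,0,0,0,0,1],
])

```text
t: 9.62
eef_pos: [0.5114, 0.259, 0.1536]
ee_rot: [0.001, 1.0, -0.006, -0.002]
ft_force: [-4.8, 1.4, -4.1]
grip_width: 0.0298
grip_force: 58.0
```

Call:
step_arm([
  [0,0,0.006,0,0,0,1],
  [0,0,0.006,0,0,0,1],
  [0,0,0.006,0,0,0,1],
  [0,0,0.004,0,0,0,1],
  [0,0,0.004,0,0,0,1],
  [0,0,0.002,0,0,0,1],
  [0,0,0,0,0,0,1],
  [0,0,0,0,0,0,1],
  [0,0,0,0,0,0,1],
  [0,0,0,0,0,0,1],
])

```text
t: 10.45
eef_pos: [0.5128, 0.2594, 0.1413]
ee_rot: [-0.0, 1.0, -0.006, 0.0]
ft_force: [-0.1, 0.6, -4.5]
grip_width: 0.0299
grip_force: 58.0
```

Run:
```python
from h import *
go([.5125,.2585,.141],-0.7)
for n in("scene","side"):
    im,d,P=cloud(n);cv2.imwrite(f"pics/{n}5.png",im)
a=cv2.imread("pics/scene5.png")[90:240,330:480];b=cv2.imread("pics/side5.png")[60:210,180:330]
cv2.imwrite("pics/c5.png",cv2.resize(np.hstack([a,b]),(800,400),interpolation=cv2.INTER_CUBIC))
```

```text
t 10.45 pos [0.5128 0.2594 0.1413] F [-0.1  0.6 -4.5] w 0.0299 gf 58.0 q [ 0.45  0.48  1.81 -0.    0.85  2.03]
shift [-0.0006  0.0018  0.0005] turn [-0.     -0.0001 -0.    ]
```

View pics/c5.png

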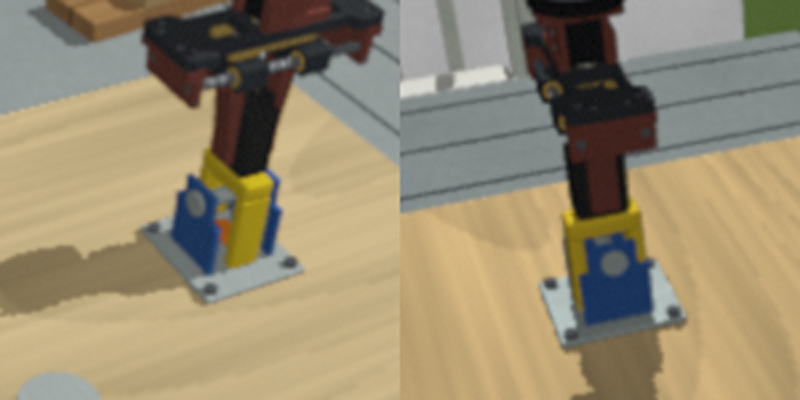

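Both crops show the hook almost home, with orange at (222,228) below the pin. The wrist still carries the hook's weight, so I'll press on until the feet touch the plate.

Call:
step_arm([
  [0,0,0.001,0,0,0,1],
  [0,0,0.001,0,0,0,1],
  [0,0,0.001,0,0,0,1],
  [0,0,0.001,0,0,0,1],
  [0,0,0,0,0,0,1],
  [0,0,0,0,0,0,1],
  [0,0,0,0,0,0,1],
  [0,0,0,0,0,0,1],
  [0,0,0,0,0,0,1],
  [0,0,0,0,0,0,1],
])

```text
t: 11.38
eef_pos: [0.5129, 0.2595, 0.1411]
ee_rot: [-0.0, 1.0, -0.006, 0.0]
ft_force: [-4.6, -2.9, 13.8]
grip_width: 0.0296
grip_force: 58.0
```

Contact, at +14 N: the feet are on the plate. Next I'll relax the press, open and retreat.

Call:
step_arm([
  [0,0,-0.003,0,0,0,1],
  [0,0,0,0,0,0,1],
  [0,0,0,0,0,0,-0.3],
  [0,0,0,0,0,0,-0.3],
  [0,0,0,0,0,0,-0.3],
  [0,0,0,0,0,0,-0.3],
  [0,0,0,0,0,0,-0.6],
  [0,0,0,0,0,0,-0.6],
  [0,0,0,0,0,0,-0.6],
  [0,0,0,0,0,0,-0.6],
])

```text
t: 12.22
eef_pos: [0.5127, 0.2594, 0.1406]
ee_rot: [0.0, 1.0, -0.006, -0.0]
ft_force: [0.2, 0.6, -1.3]
grip_width: 0.0699
grip_force: 0.0
```

Call:
step_arm([
  [0,0,-0.01,0,0,0,-0.6],
  [0,0,-0.02,0,0,0,-0.6],
  [0,0,-0.03,0,0,0,-0.6],
  [0,0,-0.03,0,0,0,-0.6],
  [0,0,-0.03,0,0,0,-0.6],
  [0,0,-0.03,0,0,0,-0.6],
  [0,0,-0.03,0,0,0,-0.6],
  [0,0,-0.02,0,0,0,-0.6],
  [0,0,0,0,0,0,-0.6],
  [0,0,0,0,0,0,-0.6],
])

```text
t: 13.05
eef_pos: [0.5129, 0.2595, 0.2414]
ee_rot: [-0.0, 1.0, -0.006, 0.001]
ft_force: [0.1, 0.2, -0.3]
grip_width: 0.0702
grip_force: 0.0
```

Run:
```python
from h import *
go([.5125,.2585,.141],-0.7)
C=[]
for n in("scene","side"):
    im,d,P=cloud(n);C.append(im)
    g=P[(abs(P[...,0]-.51)<.06)&(abs(P[...,1]-.256)<.05)&(P[...,2]>.15)&(P[...,2]<.185)]
    o=cv2.inRange(cv2.cvtColor(im,cv2.COLOR_BGR2HSV),(4,140,80),(20,255,255))>0
    l=P[o&(abs(P[...,0]-.51)<.06)&(abs(P[...,1]-.256)<.05)]
    j=P[(abs(P[...,0]-.675)<.06)&(abs(P[...,1])<.06)&(P[...,2]>.042)&(P[...,2]<.2)]
    print(n,"grip top z",np.percentile(g[:,2],98),cv2.minAreaRect(g[:,:2].astype(np.float32)),"latch",len(l),np.round(l.mean(0),4) if len(l) else 0,"jar",np.round(np.percentile(j,[2,98],axis=0),4).tolist())
a=C[0][90:240,330:480];b=C[1][60:210,180:330]
cv2.imwrite("pics/c6.png",cv2.resize(np.hstack([a,b]),(800,400),interpolation=cv2.INTER_CUBIC))
```

```text
t 13.05 pos [0.5129 0.2595 0.2414] F [ 0.1  0.2 -0.3] w 0.0702 gf 0.0 q [0.45 0.35 1.74 0.   1.05 2.03]
shift [-0.001   0.0021  0.2008] turn [-0.0002 -0.0004 -0.0001]
scene grip top z 0.17507087227097523 ((0.5142847895622253, 0.25697723031044006), (0.030359335243701935, 0.04878121241927147), 89.42456817626953) latch 44 [0.5206 0.264  0.1346] jar [[0.6529, -0.0267, 0.0449], [0.7071, 0.0282, 0.1037]]
side grip top z 0.17476773530529557 ((0.5120344161987305, 0.25586605072021484), (0.031232686713337898, 0.04650010168552399), 87.94696807861328) latch 3 [0.4849 0.2955 0.3166] jar [[0.6417, -0.0293, 0.0438], [0.697, 0.0238, 0.104]]
```

View pics/c6.png

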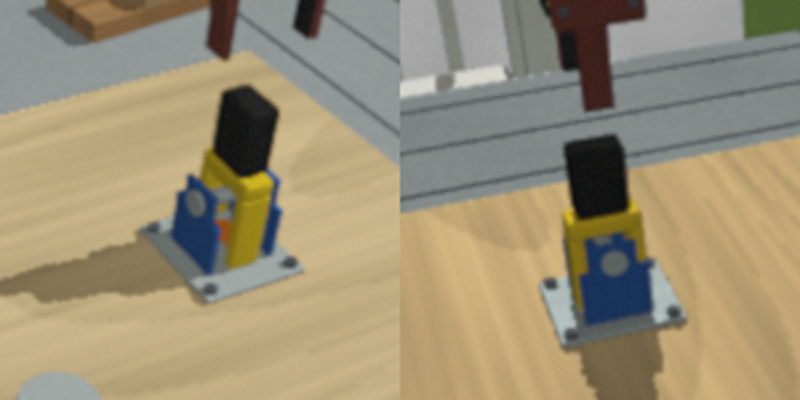

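The crops show the hook free, upright and home, with orange visible at full-frame scene pixel (413,176). I'll check that the latch is level.

Run:
```python
from h import *
im,d,P=cloud("scene");hs=cv2.cvtColor(im,cv2.COLOR_BGR2HSV)
for v in range(166,186):
  for u in range(408,420):
    if hs[v,u,0]<19 and hs[v,u,1]>110 and hs[v,u,2]>70: print((u,v),hs[v,u],np.round(P[v,u],3))
c=im[150:200,395:440];cv2.imwrite("pics/c7.png",cv2.resize(c,None,fx=12,fy=12,interpolation=cv2.INTER_CUBIC))
```

```text
(412, 172) [ 12 124 136] [0.5   0.263 0.042]
(413, 172) [ 11 144 142] [0.5   0.266 0.041]
(414, 172) [ 12 135 138] [0.502 0.267 0.042]
(411, 173) [  9 145 123] [0.502 0.259 0.042]
(412, 173) [ 13 194 143] [0.504 0.26  0.042]
(413, 173) [ 14 222 146] [0.506 0.261 0.044]
(414, 173) [ 14 208 146] [0.507 0.264 0.043]
(415, 173) [ 13 174 139] [0.505 0.268 0.041]
(416, 173) [ 18 164 123] [0.509 0.267 0.044]
(412, 174) [  8 153 128] [0.508 0.257 0.043]
(413, 174) [ 13 207 144] [0.509 0.259 0.043]
(414, 174) [ 15 229 147] [0.508 0.263 0.041]
(415, 174) [ 15 223 143] [0.51  0.265 0.042]
(413, 175) [  9 162 132] [0.51  0.259 0.042]
(414, 175) [ 14 215 146] [0.512 0.26  0.043]
(415, 175) [ 16 226 141] [0.514 0.261 0.043]
(413, 176) [  6 126 127] [0.513 0.256 0.042]
(414, 176) [ 14 212 143] [0.516 0.257 0.043]
(415, 176) [ 16 222 140] [0.515 0.261 0.041]
(413, 177) [  9 153 135] [0.516 0.255 0.041]
(414, 177) [ 15 227 144] [0.517 0.256 0.042]
(415, 177) [ 16 220 138] [0.522 0.256 0.045]
(413, 178) [ 11 181 142] [0.521 0.251 0.043]
(414, 178) [ 15 232 146] [0.521 0.254 0.042]
(415, 178) [ 17 219 136] [0.521 0.257 0.041]
(413, 179) [ 11 181 141] [0.521 0.251 0.04 ]
(414, 179) [ 15 220 146] [0.524 0.251 0.043]
(413, 180) [ 10 124 127] [0.524 0.249 0.04 ]
(414, 180) [ 14 186 137] [0.525 0.251 0.041]
(414, 181) [ 15 125 122] [0.527 0.251 0.039]
```

View pics/c7.png

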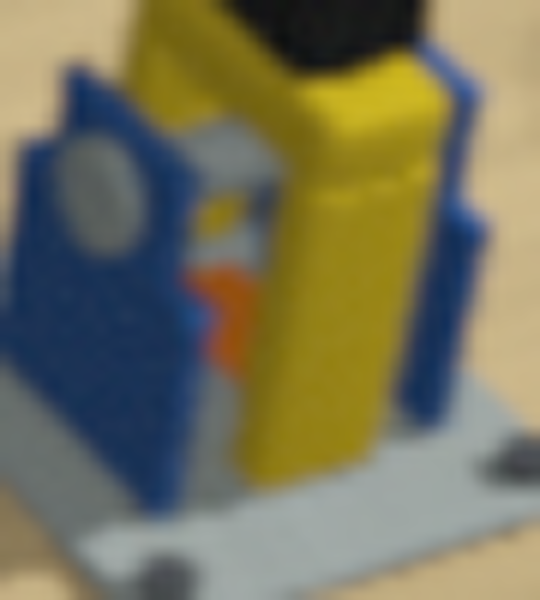

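The latch reads level at z ≈ 0.042 from x 0.500 to 0.527, below the pin at 0.081, so it is shut. In the enlarged crop it lies flat under the pin, at (230,320).

```bash
python3 -c "
from station import *
print(close_job())"
```

```text
the job is handed in; nothing more can be done
None
```

The yellow hook is fully home on the blue lug's pin, with its latch shut under the pin, upright and let go; the jar hasn't moved, and the job was handed in at about 13 s.

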